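# Dock the vial block and show the blue sample to the inspection camera

## Task

Carry the white block with its three sample vials to the inspection station and seat it flat and square in the pocket, then let go of it. Then draw the vial with the blue sample (blue disc on its cap) out of the block and finish holding it still in the air before the camera: the middle of its glass 150 mm above the bench, straight over the middle of the pocket, cap up but leaned 25 degrees away from the camera, so that the camera looks square onto its side. The program ends while the gripper holds the vial there; the other two vials stay standing in the seated block, and the crucible, weighing bottle and red pipette bulb are left alone.

Things in the scene. Friction and masses are not known exactly. Their poses are not given: they have to be found in the camera images.
- vial_block: Loose white plastic block, 116 (x) x 46 (y) x 26 (z) mm, 0.15 kg, long along its x; origin at the centre of its underside, z up. Three round holes (24.5 mm wide, 15 mm deep, floors 11 mm above the underside) in a row along x, at x = -38, 0 and +38 mm, each with a vial. It can be gripped across its 46 mm sides. It is the same when turned half round.
- vial_blue: The vial with the light blue sample and a blue disc on top of its black cap: glass vial 23 mm in diameter, 46 mm high, 18 g; glass from 0 to 28 mm, black cap from 30 to 46 mm. Origin at the centre of its underside, z up to the cap. In the block its lowest 15 mm are in the hole, 31 mm stand out. It may be in any of the three holes.
- vial_blue_middle (a point): Middle of the blue vial's glass: on its axis, 15 mm above its underside.
- vial_pink: The same kind of vial with a pink sample and a pink disc on its cap; stays in the block.
- vial_yellow: The same kind of vial with a pale yellow sample and a yellow disc on its cap; stays in the block.
- station: Fixed inspection station. Aluminium base plate 142 (x) x 80 (y) x 8 mm with the pocket in its middle; origin on the bench under the middle of the pocket, z up, x along the pocket's length towards the camera. The plate goes on as a 40 mm wide tongue to a 270 mm high mast at x = 187 mm, which carries a grey camera looking back over the pocket (towards -x) and 25 degrees downward; the lens's front, in a white ring light 42 mm wide, is at x = 118 mm, 205 mm above the bench.
- pocket (a point): Middle of the pocket's floor, 8 mm above the bench; axes as the station. The pocket is 119 (x) x 49 (y) mm, for the block with 1.5 mm play all round, bounded by dark walls 12 mm high; along the two long sides the walls leave a gap 63 mm long in the middle for fingers.
- view (a point): The point the camera looks at: 150 mm above the bench, straight over the middle of the pocket, 130 mm before the lens. Its z axis is the line the presented vial's axis must lie along, cap at the +z end: leaned 25 degrees from the vertical towards the station's -x (away from the camera). Its y axis is the station's y.
- crucible: White porcelain crucible, 42 mm in diameter, 36 mm high, loose on the grey plate of the titration stand; origin at the centre of its underside. Leave alone.
- weighing_bottle: Small clear weighing bottle, 37 mm in diameter, 51 mm high, loose on the grey plate of the titration stand; origin at the centre of its underside. Leave alone.
- pipette_bulb: Red rubber-look pipette bulb, 49 mm in diameter, 67 mm high, loose on the bench behind the block; origin at the centre of its underside. Leave alone.
- titration_stand: Fixed stand with a burette at the middle of the bench, to the right of the block: a grey plate 15 mm high covering x 0.34 to 0.62, y -0.19 to 0.02 m; rods rise from it to 0.7 m and more at about x 0.54 to 0.58, and clamps stick out between x 0.50 and 0.60 at heights of 0.47 to 0.60 m. An arm coming from the right must pass on the robot's side of it.
- support_stand: Fixed burette stand behind the work: a grey plate 13 mm high covering x 0.515 to 0.715, y 0.125 to 0.245 m, with a burette and rod rising to 0.7 m at about x 0.56 and 0.615, y 0.147 m. Keep the gripper and wrist clear of it.
Mind the look-alikes: they are no part of the job. Leave any purple look-alike of the vial_pink alone.

How it is judged:
On the way:
1. the block sits flat and square on the floor of the pocket with all three vials standing in it, and the gripper has let go of it (horizontal distance between vial_block and pocket below 0.004 m and z of vial_block in the frame of pocket between -0.003 and 0.003 m and angle between the x axis of vial_block and the x axis of station, either way round below 0.06 rad and angle between vial_block's own z axis and vertical below 0.04 rad and distance between each of vial_pink, vial_yellow, vial_blue and vial_block below 0.05 m and z of each of vial_pink, vial_yellow, vial_blue in the frame of vial_block below 0.017 m and angle between each of vial_pink, vial_yellow, vial_blue's own z axis and vertical below 0.2 rad and contact force between the fingers and vial_block below 0.2 N), for 0.2 s.
At the end, for the whole second after the job is handed in: Gripper holds the blue vial still, mid-glass within 15 mm of the view point, axis within 0.15 rad of the 25 degree lean, cap up. Block untouched in the pocket: centred to 4 mm, within 3 mm of the floor, square to 0.06, level to 0.04 rad. Pink and yellow vials down in it, upright to 0.2 rad (distance between vial_blue_middle and view below 0.015 m and angle between the z axis of vial_blue and the z axis of view, either way round below 0.15 rad and angle between vial_blue's own z axis and vertical below 0.8 rad and contact force between the fingers and vial_blue above 0.5 N and linear speed of vial_blue below 0.02 m/s and contact force between the fingers and vial_block below 0.2 N and horizontal distance between vial_block and pocket below 0.004 m and z of vial_block in the frame of pocket between -0.003 and 0.003 m and angle between the x axis of vial_block and the x axis of station, either way round below 0.06 rad and angle between vial_block's own z axis and vertical below 0.04 rad and distance between each of vial_pink, vial_yellow and vial_block below 0.05 m and z of each of vial_pink, vial_yellow in the frame of vial_block below 0.017 m and angle between each of vial_pink, vial_yellow's own z axis and vertical below 0.2 rad); the arm keeps its last pose, push and grip.
It fails at once if the crucible, weighing bottle or pipette bulb is pushed more than 30 mm (distance of any of crucible, weighing_bottle, pipette_bulb from where it was at the start of the episode above 0.03 m).
It fails at once if a vial that stays in the block is tipped over or spilled (leaned more than 0.6 rad) (angle between any of vial_pink, vial_yellow's own z axis and vertical above 0.6 rad).
It also fails if it takes over 58 s, if anything falls off the work surface, if the arm or the gripper's body presses on something with over 40 N, if the wrist force passes 120 N, or if a joint passes its speed limit or range.

## Robot

A 6-joint arm with a two-finger parallel gripper is mounted at the origin on a cart in front of the work surface, level with it; the furniture and walls round the work are solid. World frame = base frame: x ahead of the robot, y to its left, z up, the work surface at z = 0. Lengths are in m, angles in rad, forces in N, time in s.
With the tool pointing down it reaches from about 0.375 to 0.9 m from the base axis. Payload 3.1 kg.
Tool frame: the origin (TCP) lies at the very end of the fingers, on their centre line; the grasp point (between the pads) lies 19 mm behind it (hold_point_z is the distance from the TCP to the grasp point, in m); z points along the fingers, x is the direction in which the jaws open and shut, and the axes are right-handed (so a half turn about z gives the same grasp; the last joint's range is limited). The gripper opens to 87 mm and grips with 3 to 60 N. Pads are 19 mm wide; open, the fingers measure 117 mm over their backs; the gripper's body (75 mm by 190 mm) begins 51 mm behind the grasp point.
Start: joints at [-1.325, 0.527, 1.433, -0, 1.181, -0.178], TCP at [0.258, -0.569, 0.223] pointing down, gripper open.
Joint ranges: [-3.08, 3.08], [-0.75, 2.2], [0.22, 2.44], [-1.43, 4.57], [0, 2.65], [-2.85, 2.85]. Speed limits (rad/s): [2.79, 2.79, 3.14, 3.14, 3.14, 3.14].

## Interface

Orientations are given as a unit quaternion [x, y, z, w].
In Python, from rig import * gives the robot as it stands.
- The arm moves only by the tool carry_out, never from a script. Its argument "deltas" is a list of rows, each a list of 7 numbers: the closure, from -1 (fully open) to 1 (shut), then the shift along the tool's x, y, z in units of 25 mm (1.0 is 25 mm), then the turn, a rotation vector about the tool's x, y, z in degrees. In form: [[jaw, x, y, z, rx, ry, rz], ...]. A call has 1 to 8 rows; each row is the pose to reach, as a shift and turn from the pose commanded when the call began, along the tool's axes at that moment; what a row does not reach only later rows make up. A row lasts 1/10 s, in which the tool goes at most 50 mm and 8.59 degrees, less where a joint would pass 70% of its speed; a pose out of reach is approached as far as the arm can. A call with a gripper value outside its range is refused whole. The fingers move at their own pace and stop on an object; "force" is the grip in N (left out, the last holds). Time passes only in rows, so rows that repeat a pose let the fingers close. It gives the time, the measured TCP pose, the force and the opening at its end, in the units of the state.
- get_obs(): the state, without advancing time (a new reading comes with each control period).
- camera(name): name is "scene" or "top"; returns (picture, depth): 480x640x3 uint8, red, green, blue; 480x640 float32, m along the optical axis (not along the pixel's ray), 0 where there is no reading.
- camera_info(name): a dict with "mtx" (3x3 intrinsics, pixels), "origin" and "rotation" of the camera in the world. Camera axes: x right, y down, z forward; pixel columns grow to the right and rows downward; lengths in m; the calibration is good to about 2 mm. A picture is of the moment at which its call begins. camera_info takes no time and is no camera call.
- hand_in(): hands the job in, once; it reports no verdict.
Trained networks look in the newest picture that a camera, given by its name, has taken for a name from the list of things; names that differ only in an ending like _2 or _b are one class to them, and where a whole thing is asked for, a point or a joint stands for the part that bears it (a point fixed in the world has none). Each returns a list of dicts, best first, with "score" (0 to 1); they miss things now and then, are a little off and sometimes report something else, mostly with a low value. They report only what shows in the picture. A call takes as long as a camera call. They do not tell look-alikes from the thing itself.
- spot_in(camera, target): "pixel" ([row, column] in pixels, amid what is visible of it).
The state is a dict: "time": time; "q": joint angles; "joint_velocities": joint speeds; "joint_torque": joint torques, N m; "position": TCP position; "tool_rot": TCP orientation; "ft_force": force on the tool from outside, world axes, zero at the start; "moment": the same for the moment, N m; "grip_width": finger opening in m.
Only numpy, scipy, OpenCV 4.12 (cv2) and the standard library are available. Lean on these libraries where they do the work, as an engineer would, in place of code of your own. Each camera call takes 0.05 s, during which the arm holds its last target.

## Working session

There is one attempt and no reset: what is moved stays moved. The work goes in short steps, Python scripts to look and compute and a tool call to move; the robot and the scene stay as the last step left them, time stands still between calls to the robot, and variables do not carry over. Pictures are saved under pics/ and viewed, and the job is handed in when it is done.

Besides the shell and the picture viewer there is one more tool, called after "Call:" as a command line: name --pt "numbers of a row" for each row, then --argument value for the rest. carry_out: Moves the arm, as the interface text tells. Its arguments: {"type":"object","properties":{"deltas":{"type":"array"},"force":{"type":"number"}},"required":["deltas"]}

```bash
ls; mkdir -p pics; python3 - <<'E'
from rig import *
import cv2,json
print(get_obs())
for n in("scene","top"):
    p,d=camera(n); cv2.imwrite(f"pics/{n}0.png",p[:,:,::-1]); print(n,camera_info(n))
    for t in("vial_block","vial_blue","vial_pink","vial_yellow","station","crucible","weighing_bottle","pipette_bulb"):
        print(t,[(r["pixel"],round(r["score"],2)) for r in spot_in(n,t)])
E
```

```text
pics
{'time': 0.0, 'q': array([-1.32450328e+00,  5.28468634e-01,  1.43392712e+00, -1.91810172e-05,
        1.18138569e+00, -1.78473888e-01]), 'joint_velocities': array([-0.00055884,  0.00112044, -0.00071734,  0.00015188, -0.00048392,
        0.00150741]), 'joint_torque': array([-8.55803501e-04, -4.40048110e+01, -1.76594925e+01,  6.31509768e-02,
        5.82430023e-02, -1.75057876e-04]), 'position': array([ 0.25741979, -0.56870806,  0.22156223]), 'tool_rot': array([ 8.40271800e-01, -5.42164278e-01, -8.05701804e-04, -7.40694863e-04]), 'ft_force': array([-0.52193869,  0.41869009, -0.22798646]), 'moment': array([ 0.01198759, -0.00712632, -0.00583125]), 'grip_width': 0.08697363433207975}
scene {'mtx': array([[509.41357926,   0.        , 319.89100375],
       [  0.        , 509.41357926, 242.49955646],
       [  0.        ,   0.        ,   1.        ]]), 'origin': array([-0.12579774,  0.25865636,  0.64646793]), 'rotation': array([-0.53178195,  0.72923866, -0.34417742,  0.25876792])}
vial_block [([319.3, 312.6], 0.78)]
vial_blue [([279.6, 304.4], 0.75)]
vial_pink [([223.6, 306.1], 0.7), ([3
[... 257 characters left out ...]
8.0, 314.7], 0.66), ([315.7, 312.0], 0.49)]
top {'mtx': array([[458.9101617 ,   0.        , 315.16028735],
       [  0.        , 458.9101617 , 243.02870084],
       [  0.        ,   0.        ,   1.        ]]), 'origin': array([0.43460901, 0.0874406 , 0.94750606]), 'rotation': array([ 0.71615881, -0.69643074,  0.0408794 , -0.02072819])}
vial_block [([269.4, 298.6], 0.59)]
vial_blue [([253.0, 300.8], 0.64), ([255.4, 198.9], 0.49)]
vial_pink [([293.1, 297.8], 0.61), ([164.7, 332.0], 0.52), ([327.1, 260.7], 0.48)]
vial_yellow []
station [([253.8, 200.9], 0.8)]
crucible [([294.8, 410.0], 0.57)]
weighing_bottle [([287.6, 365.5], 0.75), ([255.7, 202.1], 0.51)]
pipette_bulb [([200.5, 306.6], 0.82)]
```

View pics/scene0.png

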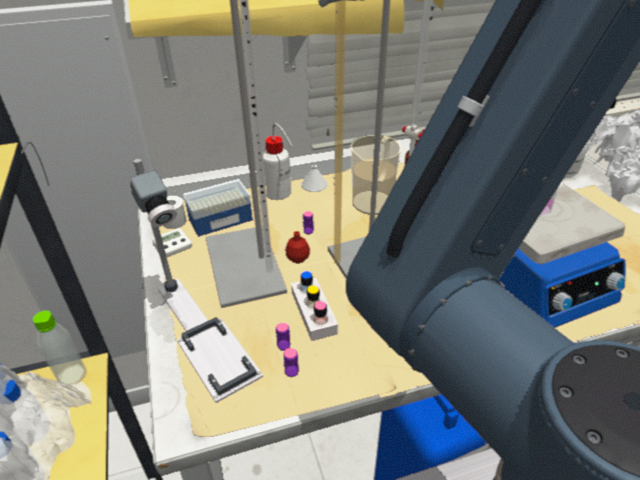

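View pics/top0.png

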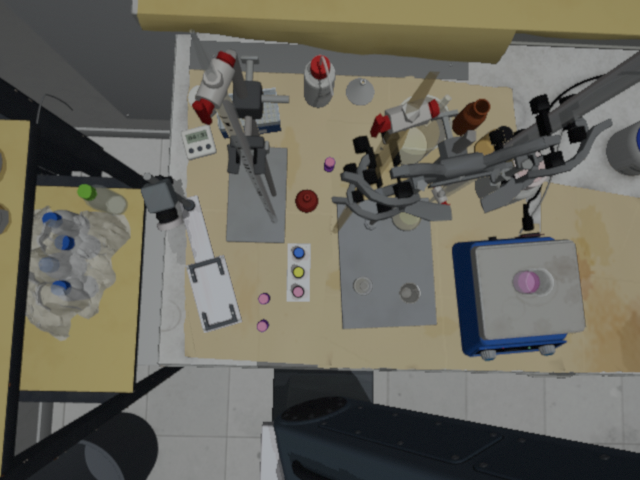

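The scene picture shows the white block with blue, yellow and pink caps at about (306,280), (313,293) and (320,308). The empty station is at (215,355) and its camera at (155,200). In the top picture the caps are at (299,253), (298,272) and (297,292), and the pocket is at (214,294). Purple look-alikes stand at top (263,298), (262,325) and (329,163). Next I'll check close crops and measure.

```bash
cat > h.py <<'E'
from rig import *
import numpy as np, cv2
from scipy.spatial.transform import Rotation as R
def cam(n):
    i=camera_info(n); return i["mtx"],np.array(i["origin"]),R.from_quat(i["rotation"]).as_matrix()
def ray(n,u,v):
    K,o,M=cam(n); d=M@np.array([(u-K[0,2])/K[0,0],(v-K[1,2])/K[1,1],1.0]); return o,d
def atz(n,u,v,z):
    o,d=ray(n,u,v); return o+d*(z-o[2])/d[2]
def proj(n,P):
    K,o,M=cam(n); c=(np.atleast_2d(P)-o)@M; return (c[:,:2]/c[:,2:])*[K[0,0],K[1,1]]+[K[0,2],K[1,2]]
def tri(u1,u2):
    o1,d1=ray("top",*u1);o2,d2=ray("scene",*u2)
    A=np.stack([d1,-d2],1);s=np.linalg.lstsq(A,o2-o1,rcond=None)[0]
    p=o1+d1*s[0];q=o2+d2*s[1];return (p+q)/2,np.linalg.norm(p-q)
def cloud(n,d):
    K,o,M=cam(n);v,u=np.mgrid[:480,:640]
    c=np.stack([(u-K[0,2])/K[0,0]*d,(v-K[1,2])/K[1,1]*d,d],-1);return c@M.T+o
E
python3 - <<'E'
from h import *
t=cv2.imread("pics/top0.png");s=cv2.imread("pics/scene0.png")
a=cv2.resize(t[180:345,180:330],None,fx=3.6,fy=3.6,interpolation=cv2.INTER_CUBIC)
b=cv2.resize(s[250:410,160:360],None,fx=4,fy=4,interpolation=cv2.INTER_CUBIC)
cv2.imwrite("pics/top0c.png",a);cv2.imwrite("pics/scene0c.png",b)
p,d=camera("top");np.save("d_top0.npy",d);np.save("p_top0.npy",p)
W=cloud("top",d)
for u,v in[(299,253),(298,272),(297,292),(292,262),(303,282),(212,292),(270,240),(263,298),(262,325),(306,200),(362,285),(411,293)]:print((u,v),W[v,u].round(4))
p,d=camera("scene");W=cloud("scene",d)
for u,v in[(306,278),(313,291),(320,308),(215,355),(290,352),(283,328)]:print((u,v),W[v,u].round(4))
E
```

```text
(299, 253) [0.4924 0.0939 0.0577]
(298, 272) [0.4555 0.0948 0.0577]
(297, 292) [0.417  0.0956 0.0574]
(292, 262) [0.4759 0.1077 0.027 ]
(303, 282) [0.4366 0.0845 0.0283]
(212, 292) [0.4116 0.2678 0.0084]
(270, 240) [0.5199 0.154  0.016 ]
(263, 298) [0.4036 0.1611 0.05  ]
(262, 325) [0.3516 0.1613 0.0472]
(306, 200) [0.5955 0.0834 0.0656]
(362, 285) [ 0.4338 -0.0287  0.0665]
(411, 293) [ 0.4203 -0.1344  0.0207]
(306, 278) [0.4867 0.0973 0.0572]
(313, 291) [0.4521 0.0954 0.0582]
(320, 308) [0.4124 0.0959 0.0578]
(215, 355) [0.4103 0.2692 0.0107]
(290, 352) [0.3497 0.1622 0.0486]
(283, 328) [0.3987 0.1604 0.048 ]
```

View pics/top0c.png

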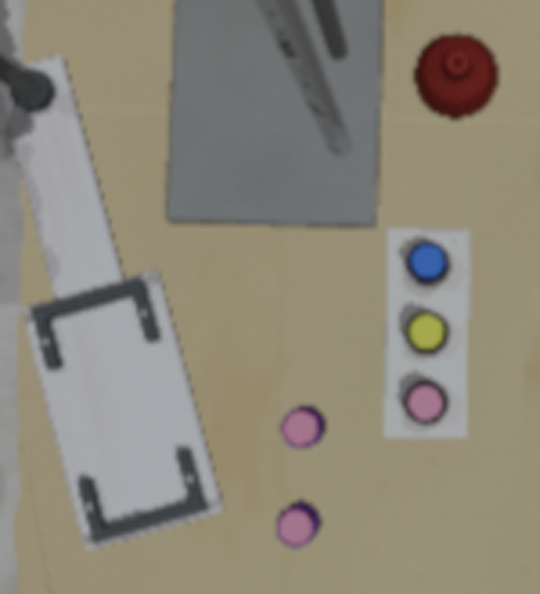

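View pics/scene0c.png

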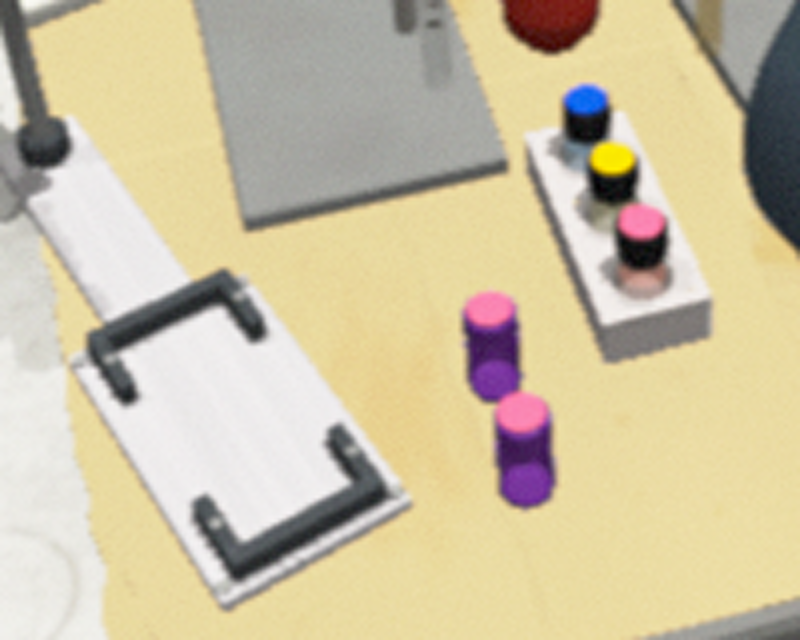

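Candidates for the target:
- **Block:** there is only one white block, at top (298,272).
- **Blue vial:** it is the cap with the blue disc at top (299,253), scene (306,278). The other caps in the block are yellow and pink.
- **Purple look-alikes:** pink tops with purple bodies stand outside the block at top (263,298), (262,325) and (329,163).

The close crops confirm this choice. Next I'll fit the block and station models in both views.

```bash
cat > fit.py <<'E'
from h import *
from scipy.optimize import minimize
def box(x0,x1,y0,y1,z0,z1): return np.array([[x,y,z] for x in(x0,x1) for y in(y0,y1) for z in(z0,z1)],float)/1000
W=6.
def walls(w=W):
    L=[]
    for s in(-1,1):
        a,b=sorted((s*59.5,s*(59.5+w)));L.append(box(a,b,-24.5-w,24.5+w,8,20))
        for t in(-1,1):
            a,b=sorted((s*31.5,s*(59.5+w)));c,e=sorted((t*24.5,t*(24.5+w)));L.append(box(a,b,c,e,8,20))
    return L
def plate(): return [box(-71,71,-40,40,0,8)]
BLK=[box(-58,58,-23,23,0,26)]
def render(n,hulls,p,z=0,S=4):
    im=np.zeros((480*S,640*S),np.uint8);c,s=np.cos(p[2]),np.sin(p[2])
    for h in hulls:
        q=h@np.array([[c,s,0],[-s,c,0],[0,0,1]])+[p[0],p[1],z]
        u=(proj(n,q)+.5)*S-.5
        hl=cv2.convexHull((u*16).round().astype(np.int32).reshape(-1,1,2));cv2.fillConvexPoly(im,hl,255,shift=4)
    return cv2.resize(im,(640,480),interpolation=cv2.INTER_AREA)/255.
def fit(masks,hf,p0,z=0,ign={}):
    # masks: {cam: float mask}
    def cost(p):
        e=0
        for n,m in masks.items():
            r=render(n,hf(p),p,z);g=1-ign.get(n,np.zeros_like(m));e+=(g*(r-m)**2).sum()
        return e
    d=np.array([.006,.006,.08]+[1.]*(len(p0)-3))
    sim=np.vstack([p0]+[np.array(p0)+np.eye(len(p0))[i]*d[i] for i in range(len(p0))])
    r=minimize(cost,p0,method="Nelder-Mead",options=dict(initial_simplex=sim,xatol=1e-4,fatol=.1,maxiter=250));return r.x,r.fun
E
python3 - <<'E'
from fit import *
im={n:cv2.imread(f"pics/{n}0.png") for n in("top","scene")}
roi={"top":(185,265,240,335),"scene":(175,315,270,400)}
M={}
for n,(a,c,b,d) in roi.items():
    g=im[n].max(2).astype(float);m=np.clip((150-g)/70,0,1);k=np.zeros_like(m);k[c:d,a:b]=m[c:d,a:b]if 0 else 0
    k=np.zeros_like(m);k[(c if n=="scene" else 250):d,a:b]=m[(c if n=="scene" else 250):d,a:b];M[n]=k
# restrict to dark neutral
M["scene"][:, 265:]=0; M["scene"][:318]=0
for n in M: print(n,M[n].sum())
for sel in(["top"],["scene"],["top","scene"]):
    p,f=fit({n:M[n] for n in sel},lambda p:walls(p[3]),[.412,.268,.27,6.]);print("station",sel,p.round(4),f)
out={n:np.hstack([im[n][...,0],(M[n]*255).astype(np.uint8),(render(n,walls(p[3]),p)*255).astype(np.uint8)]) for n in im}
v=np.vstack([cv2.resize(np.hstack([np.uint8(M[n]*255)[r[1]:r[3],r[0]:r[2]],np.uint8(255*render(n,walls(p[3]),p))[r[1]:r[3],r[0]:r[2]],im[n].max(2)[r[1]:r[3],r[0]:r[2]]]),(780,290)) for n,r in roi.items()])
cv2.imwrite("pics/fit_st.png",v)
# block
hsv={n:cv2.cvtColor(im[n],cv2.COLOR_BGR2HSV) for n in im}
B={};I={}
from itertools import product
for n,(a,c,b,d) in {"top":(278,235,322,310),"scene":(285,265,345,345)}.items():
    s=hsv[n][...,1].astype(float);m=np.clip((70-s)/30,0,1);k=np.zeros_like(m);k[c:d,a:b]=m[c:d,a:b];B[n]=k
    # ignore vials+shadow region
    P0=[.455,.095,0.0]
    ig=render(n,[box(x-13,x+13,-13,13,24,58) for x in(-38,0,38)],P0);I[n]=np.clip(cv2.dilate(ig,np.ones((5,5))),0,1)
for sel in(["top"],["scene"],["top","scene"]):
    p,f=fit({n:B[n] for n in sel},lambda p:BLK,[.455,.095,0.],0,I);print("block",sel,p.round(4),f)
v=np.vstack([cv2.resize(np.hstack([np.uint8(B[n]*255)[r[1]:r[3],r[0]:r[2]],np.uint8(255*render(n,BLK,p))[r[1]:r[3],r[0]:r[2]],im[n].max(2)[r[1]:r[3],r[0]:r[2]]]),(600,290)) for n,r in {"top":(278,235,322,310),"scene":(285,265,345,345)}.items()])
cv2.imwrite("pics/fit_bl.png",v)
d=np.load("d_top0.npy");C=cloud("top",d)
# heights along corridor
xy=C.reshape(-1,3);xy=xy[(d.ravel()>0)]
for f in np.linspace(0,1,12):
    q=np.array([.258,-.569])*(1-f)+np.array([.455,.095])*f
    k=np.hypot(*(xy[:,:2]-q).T)<.1;print(q.round(2),k.sum(),xy[k,2].max().round(3) if k.any() else None)
E
```

```text
top 579.5285714285715
scene 778.2857142857142
station ['top'] [0.4098 0.2651 0.3065 7.1697] 34.88646619432087
station ['scene'] [0.4091 0.2658 0.3077 6.0287] 140.48443314580734Traceback (most recent call last):
  File "<stdin>", line 12, in <module>
  File "fit.py", line 30, in fit
    r=minimize(cost,p0,method="Nelder-Mead",options=dict(initial_simplex=sim,xatol=1e-4,fatol=.1,maxiter=250));return r.x,r.fun
    res = _minimize_neldermead(fun, x0, args, callback, bounds=bounds,
                               **options)
    fsim[j] = func(sim[j])
              ~~~~^^^^^^^^
    fx = function(np.copy(x), *(wrapper_args + args))
  File "fit.py", line 26, in cost
    r=render(n,hf(p),p,z);g=1-ign.get(n,np.zeros_like(m));e+=(g*(r-m)**2).sum()
  File "fit.py", line 18, in render
    u=(proj(n,q)+.5)*S-.5
       ~~~~^^^^^
  File "h.py", line 11, in proj
    K,o,M=cam(n); c=(np.atleast_2d(P)-o)@M; return (c[:,:2]/c[:,2:])*[K[0,0],K[1,1]]+[K[0,2],K[1,2]]
          ~~~^^^
  File "h.py", line 5, in cam
    i=camera_info(n); return i["mtx"],np.array(i["origin"]),R.from_quat(i["rotation"]).as_matrix()
ValueError: time passes only in moves, steps and waits
```

```bash
python3 - <<'E'
s=open("h.py").read()
s=s.replace('''def cam(n):
''','''_c={}
def cam(n):
    if n not in _c:_c[n]=_cam(n)
    return _c[n]
def _cam(n):
''');open("h.py","w").write(s)
E
cat > s1.py <<'E'
from fit import *
im={n:cv2.imread(f"pics/{n}0.png") for n in("top","scene")}
roi={"top":(185,265,240,335),"scene":(175,315,270,400)}
M={}
for n,(a,c,b,d) in roi.items():
    g=im[n].max(2).astype(float);m=np.clip((150-g)/70,0,1)
    k=np.zeros_like(m);c=(c if n=="scene" else 250);k[c:d,a:b]=m[c:d,a:b];M[n]=k
M["scene"][:, 265:]=0; M["scene"][:318]=0
for sel in(["top"],["scene"],["top","scene"]):
    p,f=fit({n:M[n] for n in sel},lambda p:walls(p[3]),[.412,.268,.27,6.]);print("station",sel,p.round(4),f)
v=np.vstack([cv2.resize(np.hstack([np.uint8(M[n]*255)[r[1]:r[3],r[0]:r[2]],np.uint8(255*render(n,walls(p[3]),p))[r[1]:r[3],r[0]:r[2]],im[n].max(2)[r[1]:r[3],r[0]:r[2]]]),(780,290)) for n,r in roi.items()])
cv2.imwrite("pics/fit_st.png",v)
hsv={n:cv2.cvtColor(im[n],cv2.COLOR_BGR2HSV) for n in im}
B={};I={}
br={"top":(278,235,322,310),"scene":(285,265,345,345)}
for n,(a,c,b,d) in br.items():
    s=hsv[n][...,1].astype(float);m=np.clip((70-s)/30,0,1);k=np.zeros_like(m);k[c:d,a:b]=m[c:d,a:b];B[n]=k
    ig=render(n,[box(x-13,x+13,-13,13,24,58) for x in(-38,0,38)],[.455,.095,0.0]);I[n]=np.clip(cv2.dilate(ig,np.ones((5,5))),0,1)
for sel in(["top"],["scene"],["top","scene"]):
    p,f=fit({n:B[n] for n in sel},lambda p:BLK,[.455,.095,0.],0,I);print("block",sel,p.round(4),f)
v=np.vstack([cv2.resize(np.hstack([np.uint8(B[n]*255)[r[1]:r[3],r[0]:r[2]],np.uint8(255*render(n,BLK,p))[r[1]:r[3],r[0]:r[2]],im[n].max(2)[r[1]:r[3],r[0]:r[2]]]),(600,290)) for n,r in br.items()])
cv2.imwrite("pics/fit_bl.png",v)
d=np.load("d_top0.npy");C=cloud("top",d)
xy=C.reshape(-1,3);xy=xy[(d.ravel()>0)]
for f in np.linspace(0,1,9):
    q=np.array([.258,-.569])*(1-f)+np.array([.455,.095])*f
    k=np.hypot(*(xy[:,:2]-q).T)<.1;print(q.round(2),k.sum(),xy[k,2].max().round(3) if k.any() else None)
E
python3 s1.py
```

```text
station ['top'] [0.4098 0.2651 0.3065 7.1697] 34.88646619432087
station ['scene'] [0.4091 0.2658 0.3077 6.0287] 140.48443314580734
station ['top', 'scene'] [0.4096 0.2655 0.3106 6.5337] 204.9648291473452
block ['top'] [0.4566 0.095  0.0077] 477.6118830615676
block ['scene'] [0.4589 0.0931 0.0104] 68.89062678758546
block ['top', 'scene'] [0.4586 0.0935 0.0097] 569.6103913125419
[ 0.26 -0.57] 2885 0.01
[ 0.28 -0.49] 3756 0.088
[ 0.31 -0.4 ] 4587 0.14
[ 0.33 -0.32] 7854 0.196
[ 0.36 -0.24] 10246 0.625
[ 0.38 -0.15] 13383 0.632
[ 0.41 -0.07] 7708 0.535
[0.43 0.01] 11029 0.591
[0.46 0.1 ] 9761 0.679
```

View pics/fit_st.png

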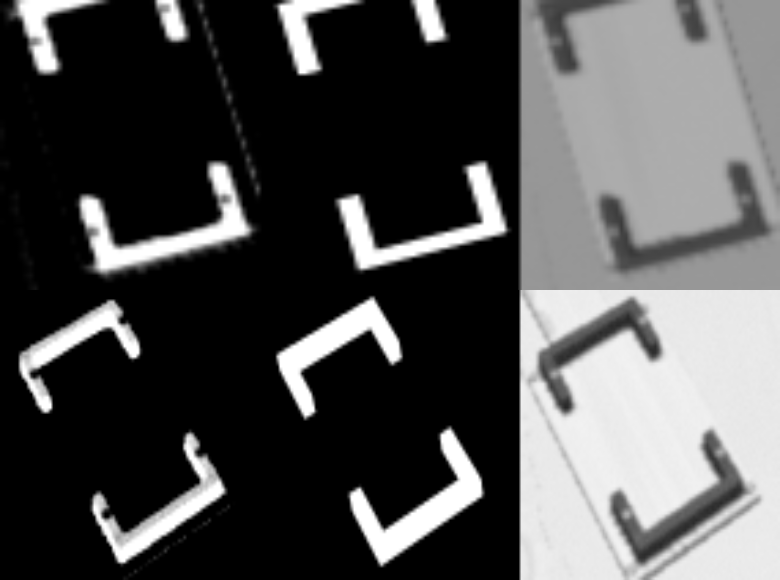

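View pics/fit_bl.png

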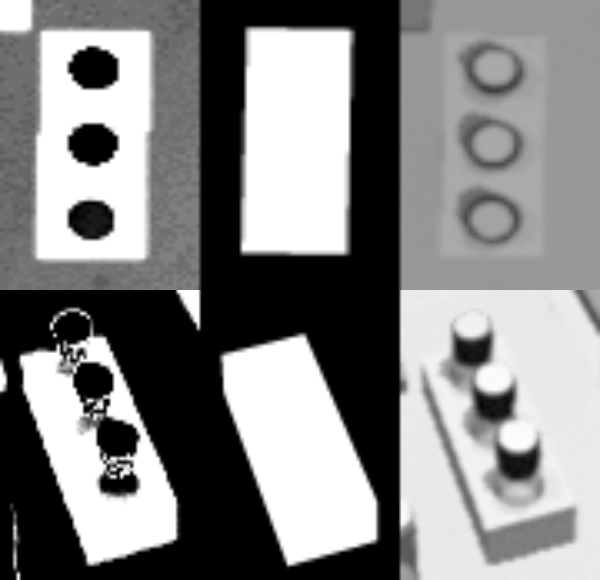

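```bash
python3 - <<'E'
from h import *
d=np.load("d_top0.npy");C=cloud("top",d);xy=C[(d>0)]
# height map z-slices: tall things near corridor
for lo,hi in((.1,.25),(.25,.45),(.45,.8)):
    k=(xy[:,2]>lo)&(xy[:,2]<hi)&(xy[:,0]>.1)
    H,xe,ye=np.histogram2d(xy[k,0],xy[k,1],bins=[np.arange(.2,.8,.05),np.arange(-.6,.45,.05)]);print(lo,hi);print("      ",*["%5.2f"%y for y in ye[:-1]])
    for x,r in zip(xe,H):print("%.2f "%x,*["%5d"%c for c in r])
E
```

```text
0.1 0.25
       -0.60 -0.55 -0.50 -0.45 -0.40 -0.35 -0.30 -0.25 -0.20 -0.15 -0.10 -0.05  0.00  0.05  0.10  0.15  0.20  0.25  0.30  0.35
0.20      0     0     0     0     0     0     0     0     0     0     0     0     0     3     3     0     0     0     0     0
0.25      0     0     0     0     0     0     0     0     0     0     0     0    24    60     0     0     0     0     0     0
0.30      0     0     0     0     0     6    59    41     0     0     0     0     0     0     0     0     0     0     0     0
0.35      0     0     0   232   669   755   797   378     0     0     0     0     0     0     0     0     0     0     0     0
0.40      0     0     0   224   692   717   934   448     0     0     0     0     0     0     0     0     0     0     0     0
0.45      0     0     0   141   707   701   872   528     0     0     0     0     0     0     0     0     0     0     0     0
0.50      0     0     0    33   380   293   215   110     0     0     0     0   106     0     0     0     0   279   378     0
0.55      0     0     0     0     0     0     0     0     0    59     3     0     
[... 3144 characters left out ...]
   0  1638  1661  2002  5644   175   426   432     0     0     0     0
0.55      0     0     0     0     0     0     0     0   268  5179   559   863   244     0  3128   421     0     0     0     0
0.60      0     0     0     0     0     0     0     0     0     0     0     0     0     0  1282   242     0     0     0     0
0.65      0     0     0     0     0     0     0     0     0     0     0     0     0     0   120    36     0     0     0     0
0.70      0     0     0     0     0     0     0     0     0     0     0     0     0     0     0     0     0     0     0     0
0.75      0     0     0     0     0     0     0     0     0     0     0     0     0     0     0     0     0     0     0     0
```

Both fits line up well with the pictures. I'll sharpen the block and plate masks once more.

```bash
cat > s2.py <<'E'
from fit import *
im={n:cv2.imread(f"pics/{n}0.png") for n in("top","scene")}
hsv={n:cv2.cvtColor(im[n],cv2.COLOR_BGR2HSV) for n in im}
for n,px in(("top",[(292,262),(283,262),(303,285),(318,285),(212,292)]),("scene",[(312,325),(300,335),(330,325),(290,315),(215,355)])):print(n,[hsv[n][v,u] for u,v in px])
br={"top":(281,241,320,310),"scene":(288,265,340,342)}
B={};I={}
for n,(a,c,b,d) in br.items():
    s=hsv[n][...,1].astype(float);m=np.clip((55-s)/25,0,1);k=np.zeros_like(m);k[c:d,a:b]=m[c:d,a:b];B[n]=k
    ig=render(n,[box(x-13,x+13,-13,13,24,58) for x in(-38,0,38)],[.456,.095,0.0]);I[n]=np.clip(cv2.dilate(ig,np.ones((7,7))),0,1)
for sel in(["top"],["scene"],["top","scene"]):
    p,f=fit({n:B[n] for n in sel},lambda p:BLK,[.457,.094,0.01],0,I);print("block",sel,p.round(4),f)
# plate fit
m=np.clip((55-hsv["top"][...,1].astype(float))/25,0,1)
dark=np.clip((150-im["top"].max(2).astype(float))/70,0,1)
P=np.maximum(m,dark);k=np.zeros_like(P);k[250:335,185:245]=P[250:335,185:245]
S={"top":k};ig=np.zeros_like(P);
ign=render("top",[box(60,200,-30,30,0,20),box(55,110,-55,60,0,20),box(-50,80,38,80,0,20)],[.4096,.2655,.307]);
p,f=fit(S,lambda p:plate(),[.41,.265,.3],0,{"top":ign});print("plate",p.round(4),f)
cv2.imwrite("pics/pl.png",cv2.resize(np.hstack([np.uint8(k*255*(1-ign))[245:340,180:250],np.uint8(255*render("top",plate(),p)*(1-ign))[245:340,180:250],np.uint8(B["top"]*255)[235:315,275:325] if 0 else im["top"].max(2)[245:340,180:250]]),None,fx=3,fy=3))
E
python3 s2.py
```

```text
top [array([ 98,   6, 169], dtype=uint8), array([ 23,  58, 150], dtype=uint8), array([102,   8, 170], dtype=uint8), array([ 24,  55, 152], dtype=uint8), array([105,   9, 172], dtype=uint8)]
scene [array([ 11,   8, 241], dtype=uint8), array([ 23,  80, 232], dtype=uint8), array([ 11,   9, 236], dtype=uint8), array([ 24,  84, 234], dtype=uint8), array([  0,   1, 237], dtype=uint8)]
block ['top'] [0.4563 0.0952 0.0051] 33.192521348802494
block ['scene'] [0.4597 0.0927 0.0043] 16.92712757777928
block ['top', 'scene'] [0.458  0.094  0.0076] 110.7512022929341
plate [0.4087 0.2652 0.3064] 3.262973483224893
```

View pics/pl.png

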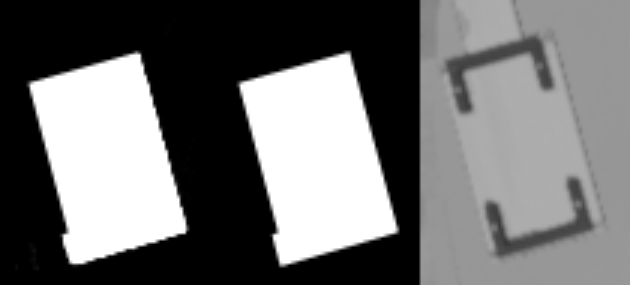

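```bash
cat > mv.py <<'E'
from h import *
def down(yaw,tilt=0,tdir=0):
    # tool x at yaw (world), z down; optional tilt: rotate so that -z (gripper body) leans by tilt toward heading tdir
    x=np.array([np.cos(yaw),np.sin(yaw),0]);z=np.array([0,0,-1.]);M=np.stack([x,np.cross(z,x),z],1)
    ax=np.array([-np.sin(tdir),np.cos(tdir),0])
    return R.from_rotvec(ax*tilt).as_matrix()@M
def rows(targets):
    o=get_obs();p=np.array(o["position"]);M=R.from_quat(o["tool_rot"]).as_matrix()
    print("t",round(o["time"],2),"p",p.round(4),"yaw",np.degrees(np.arctan2(M[1,0],M[0,0])).round(2),"z",M[:,2].round(3),"w",round(o["grip_width"],4),"F",np.round(o["ft_force"],2),"q",np.round(o["q"],2))
    for tp,tM in targets:
        d=M.T@(np.array(tp)-p)/.025;r=R.from_matrix(M.T@tM).as_rotvec(degrees=True)
        print("  shift",d.round(3),"turn",r.round(2))
E
python3 - <<'E'
from mv import *
y=-np.pi/2+.005
rows([((.34,-.30,.26),down(y)),((.39,-.10,.25),down(y)),((.458,.094,.15),down(y)),((.458,.094,.06),down(y))])
E
```

```text
t 1.0 p [ 0.2576 -0.5694  0.2226] yaw -65.66 z [ 0. -0. -1.] w 0.0871 F [-0.57 -0.37 -0.01] q [-1.32  0.53  1.43  0.    1.18 -0.18]
  shift [-8.461 -7.444 -1.498] turn [-0.   -0.   24.05]
  shift [-14.926 -12.564  -1.098] turn [-0.   -0.   24.05]
  shift [-20.875 -18.24    2.902] turn [-0.   -0.   24.05]
  shift [-20.875 -18.24    6.502] turn [-0.   -0.   24.05]
```

Call:
carry_out --pt "-1 -1.5 -1.3 -1.5 0 0 5" --pt "-1 -3 -2.6 -1.5 0 0 10" --pt "-1 -4.5 -3.9 -1.5 0 0 15" --pt "-1 -6 -5.2 -1.5 0 0 20" --pt "-1 -7.3 -6.4 -1.5 0 0 24" --pt "-1 -8.5 -7.4 -1.5 0 0 24" --pt "-1 -10.5 -9 -1.3 0 0 24" --pt "-1 -12 -10.2 -1.2 0 0 24"

```text
time: 1.8
position: [0.3636, -0.2013, 0.2535]
tool_rot: [0.709, -0.705, 0.001, -0.0]
ft_force: [0.4, -0.5, -0.1]
grip_width: 0.0869
```

```bash
python3 - <<'E'
from mv import *
y=-np.pi/2+.005
rows([((.39,-.10,.25),down(y)),((.458,.094,.15),down(y)),((.458,.094,.08),down(y))])
E
```

```text
t 1.8 p [ 0.3636 -0.2013  0.2535] yaw -89.72 z [ 0.001 -0.001 -1.   ] w 0.0869 F [ 0.42 -0.48 -0.06] q [-0.78  0.2   1.89  0.    1.06  0.79]
  shift [-4.048 -1.076  0.139] turn [-0.06 -0.04 -0.  ]
  shift [-11.797  -3.83    4.136] turn [-0.06 -0.04 -0.  ]
  shift [-11.799  -3.827   6.936] turn [-0.06 -0.04 -0.  ]
```

Call:
carry_out --pt "-1 -2 -0.5 0 0 0 0" --pt "-1 -4 -1.1 0 0 0 0" --pt "-1 -6 -1.8 0.5 0 0 0" --pt "-1 -8 -2.5 1.5 0 0 0" --pt "-1 -10 -3.2 2.5 0 0 0" --pt "-1 -11.8 -3.8 3.5 0 0 0" --pt "-1 -11.8 -3.8 4.5 0 0 0" --pt "-1 -11.8 -3.8 5 0 0 0"

```text
time: 2.6
position: [0.4559, 0.0956, 0.1258]
tool_rot: [0.711, -0.703, -0.001, 0.001]
ft_force: [0.2, -0.8, -0.4]
grip_width: 0.0869
```

```bash
python3 - <<'E'
from mv import *
y=-np.pi/2+.005
rows([((.458,.094,.08),down(y)),((.458,.094,.003),down(y))])
for n in("top","scene"):
    p,d=camera(n); cv2.imwrite(f"pics/{n}1.png",p[:,:,::-1])
    c={"top":(220,200,380,320),"scene":(250,180,410,300)}[n]
    cv2.imwrite(f"pics/{n}1c.png",cv2.resize(p[c[1]:c[3],c[0]:c[2],::-1],None,fx=4,fy=4,interpolation=cv2.INTER_CUBIC))
E
```

```text
t 2.6 p [0.4559 0.0956 0.1258] yaw -89.4 z [-0.003  0.001 -1.   ] w 0.0869 F [ 0.2  -0.83 -0.45] q [-0.03  0.48  1.92  0.    0.75  1.53]
  shift [ 0.068 -0.088  1.83 ] turn [0.17 0.04 0.32]
  shift [ 0.07  -0.097  4.91 ] turn [0.17 0.04 0.32]
```

View pics/top1.png

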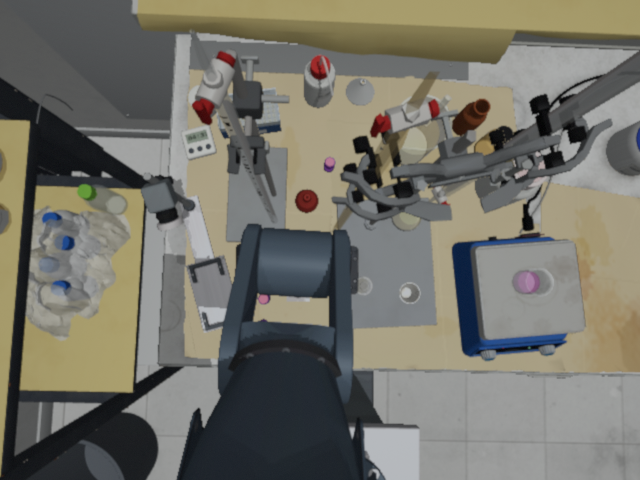

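View pics/scene1c.png

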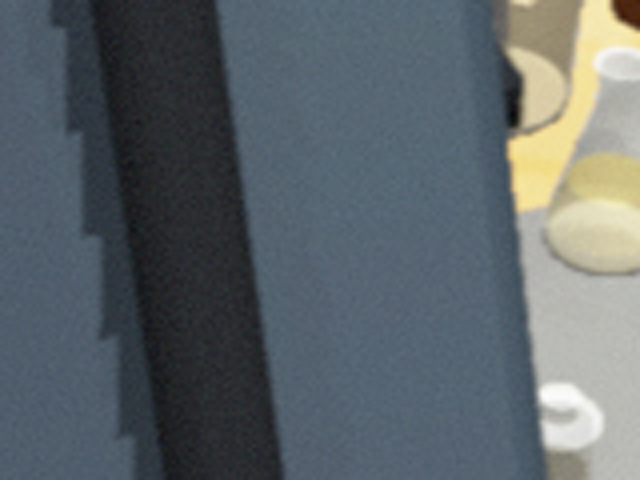

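The arm hides the block in both views here: the top picture shows the forearm over (295,290), and the scene crop shows only forearm. So I'll rely on the first measurements. Next I'll check the station plate in the scene view as well, so I can compare block and station within the same camera.

```bash
python3 - <<'E'
from fit import *
im=cv2.imread("pics/scene0.png");h=cv2.cvtColor(im,cv2.COLOR_BGR2HSV)
m=np.clip((55-h[...,1].astype(float))/25,0,1);dark=np.clip((150-im.max(2).astype(float))/70,0,1)
P=np.maximum(m,dark);k=np.zeros_like(P);k[315:405,178:270]=P[315:405,178:270]
S={"scene":k}
ign=render("scene",[box(40,200,-30,30,0,20),box(55,110,-55,60,0,20)],[.4096,.2655,.307])
hull=lambda p:plate()+walls(6.)
p,f=fit(S,hull,[.41,.265,.3],0,{"scene":ign});print("plate",p.round(4),f)
cv2.imwrite("pics/pl2.png",cv2.resize(np.hstack([np.uint8(k*255*(1-ign))[310:410,170:275],np.uint8(255*render("scene",hull(p),p)*(1-ign))[310:410,170:275],im.max(2)[310:410,170:275]]),None,fx=2.4,fy=2.4))
E
```

```text
plate [0.4128 0.2653 0.3099] 262.23563443006117
```

View pics/pl2.png

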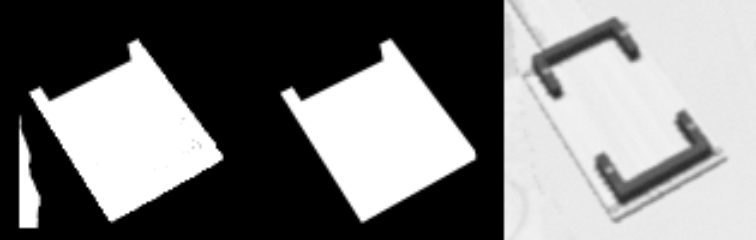

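Call:
carry_out --pt "-1 0.05 -0.1 1.8 0 0 0.3" --pt "-1 0.05 -0.1 3 0 0 0.3" --pt "-1 0.05 -0.1 4 0 0 0.3" --pt "-1 0.05 -0.1 4.5 0 0 0.3" --pt "-1 0.05 -0.1 4.8 0 0 0.3" --pt "-1 0.05 -0.1 4.8 0 0 0.3"

```text
time: 3.3
position: [0.4595, 0.0909, 0.0084]
tool_rot: [-0.707, 0.707, -0.0, 0.0]
ft_force: [-0.1, 0.3, 0.2]
grip_width: 0.0873
```

```bash
python3 - <<'E'
from mv import *
y=-np.pi/2+.005
rows([((.458,.094,.004),down(y))])
E
```

```text
t 3.3 p [0.4595 0.0909 0.0084] yaw -90.02 z [ 0. -0. -1.] w 0.0873 F [-0.13  0.28  0.19] q [-0.04  0.72  1.97 -0.    0.45  1.53]
  shift [-0.124  0.061  0.175] turn [-0.02 -0.   -0.31]
```

Call:
carry_out --pt "-1 -0.12 0.06 0.15 0 0 -0.3" --pt "-1 -0.12 0.06 0.15 0 0 -0.3" --pt "-1 -0.12 0.06 0.15 0 0 -0.3"

```text
time: 3.6
position: [0.4578, 0.0945, 0.0052]
tool_rot: [0.709, -0.705, 0.0, -0.0]
ft_force: [-0.3, 0.6, 0.8]
grip_width: 0.0871
```

```bash
python3 - <<'E'
from mv import *
y=-np.pi/2+.005
rows([((.458,.094,.004),down(y))])
E
```

```text
t 3.6 p [0.4578 0.0945 0.0052] yaw -89.65 z [ 0.001 -0.    -1.   ] w 0.0871 F [-0.3   0.58  0.77] q [-0.04  0.73  1.98  0.    0.44  1.53]
  shift [ 0.021 -0.006  0.046] turn [-0.07 -0.    0.07]
```

Now I'll close on the block.

Call:
carry_out --pt "0.2 0 0 0 0 0 0" --pt "0.4 0 0 0 0 0 0" --pt "0.6 0 0 0 0 0 0" --pt "0.6 0 0 0 0 0 0" --pt "1 0 0 0 0 0 0" --pt "1 0 0 0 0 0 0" --pt "1 0 0 0 0 0 0" --force 20

```text
time: 4.3
position: [0.4575, 0.0944, 0.0045]
tool_rot: [0.709, -0.705, -0.0, 0.0]
ft_force: [-0.0, -0.1, 0.4]
grip_width: 0.0458
```

```bash
python3 - <<'E'
from mv import *
y=-np.pi/2+.005
rows([((.458,.094,.08),down(y))])
E
```

```text
t 4.3 p [0.4575 0.0944 0.0045] yaw -89.67 z [-0.  0. -1.] w 0.0458 F [-0.04 -0.09  0.42] q [-0.04  0.73  1.98  0.    0.44  1.53]
  shift [ 0.017 -0.019 -3.021] turn [0.   0.   0.05]
```

Grip width reads 45.8 mm, so the block is held. I'll lift it and carry it over the pocket.

```bash
python3 - <<'E'
from mv import *
y=-np.pi/2+.308
rows([((.458,.094,.09),down(-np.pi/2+.005)),((.4108,.2653,.09),down(y)),((.4108,.2653,.04),down(y))])
E
```

```text
t 4.3 p [0.4575 0.0944 0.0045] yaw -89.67 z [-0.  0. -1.] w 0.0458 F [-0.04 -0.09  0.42] q [-0.04  0.73  1.98  0.    0.44  1.53]
  shift [ 0.017 -0.019 -3.421] turn [0.   0.   0.05]
  shift [-6.846  1.829 -3.42 ] turn [  0.     0.   -17.31]
  shift [-6.846  1.829 -1.42 ] turn [  0.     0.   -17.31]
```

Call:
carry_out --pt "1 0 0 -0.6 0 0 0" --pt "1 0 0 -1.4 0 0 0" --pt "1 0 0 -2.4 0 0 0" --pt "1 0 0 -3.3 0 0 0" --pt "1 -0.7 0.2 -3.4 0 0 -3" --pt "1 -1.7 0.5 -3.4 0 0 -6" --pt "1 -2.9 0.8 -3.4 0 0 -9" --pt "1 -4.1 1.1 -3.4 0 0 -12"

```text
time: 5.1
position: [0.4288, 0.1975, 0.0894]
tool_rot: [0.779, -0.627, -0.0, 0.0]
ft_force: [0.7, -0.5, -0.6]
grip_width: 0.046
```

```bash
python3 - <<'E'
from mv import *
y=-np.pi/2+.308
rows([((.4108,.2653,.09),down(y)),((.4108,.2653,.04),down(y))])
E
```

```text
t 5.1 p [0.4288 0.1975 0.0894] yaw -77.6 z [-0.001 -0.    -1.   ] w 0.046 F [ 0.65 -0.52 -0.58] q [0.19 0.55 1.93 0.   0.66 1.55]
  shift [-2.805  0.119 -0.023] turn [ 0.03  0.   -5.24]
  shift [-2.805  0.118  1.977] turn [ 0.03  0.   -5.24]
```

Call:
carry_out --pt "1 -0.8 0 0 0 0 -2" --pt "1 -1.6 0.1 0 0 0 -3.5" --pt "1 -2.3 0.1 0 0 0 -5.2" --pt "1 -2.8 0.1 0 0 0 -5.2" --pt "1 -2.8 0.1 0 0 0 -5.2" --pt "1 -2.8 0.1 0 0 0 -5.2"

```text
time: 5.7
position: [0.4119, 0.2644, 0.0894]
tool_rot: [0.807, -0.591, -0.0, 0.0]
ft_force: [0.1, -0.1, -1.7]
grip_width: 0.0459
```

```bash
python3 - <<'E'
from mv import *
y=-np.pi/2+.308
rows([((.4108,.2653,.09),down(y)),((.4108,.2653,.04),down(y))])
for n in("top","scene"):
    p,d=camera(n); cv2.imwrite(f"pics/{n}2.png",p[:,:,::-1])
a=cv2.imread("pics/top2.png")[140:380,130:390];b=cv2.imread("pics/scene2.png")[220:460,100:360]
cv2.imwrite("pics/both2.png",cv2.resize(np.hstack([a,b]),None,fx=1.53,fy=1.53,interpolation=cv2.INTER_CUBIC))
E
```

```text
t 5.7 p [0.4119 0.2644 0.0894] yaw -72.45 z [-0. -0. -1.] w 0.0459 F [ 0.13 -0.08 -1.69] q [ 0.34  0.57  1.89 -0.    0.69  1.61]
  shift [-0.048  0.031 -0.026] turn [ 0.03 -0.02 -0.1 ]
  shift [-0.049  0.03   1.974] turn [ 0.03 -0.02 -0.1 ]
```

View pics/both2.png

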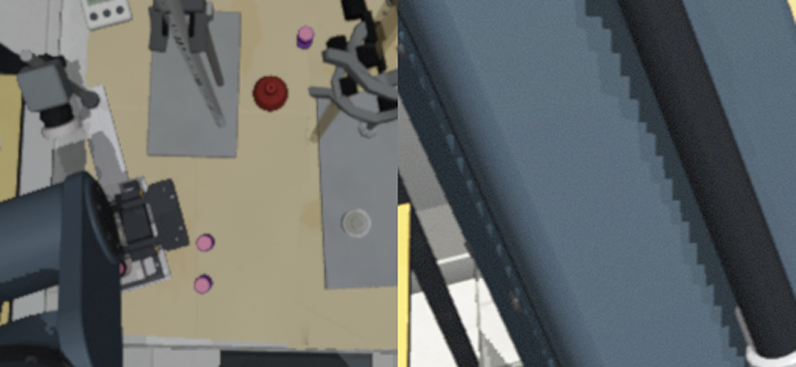

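```bash
python3 - <<'E'
from h import *
a=cv2.imread("pics/top2.png")[245:345,180:280]
cv2.imwrite("pics/top2c.png",cv2.resize(a,None,fx=6,fy=6,interpolation=cv2.INTER_CUBIC))
E
```

```text
(no output)
```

View pics/top2c.png

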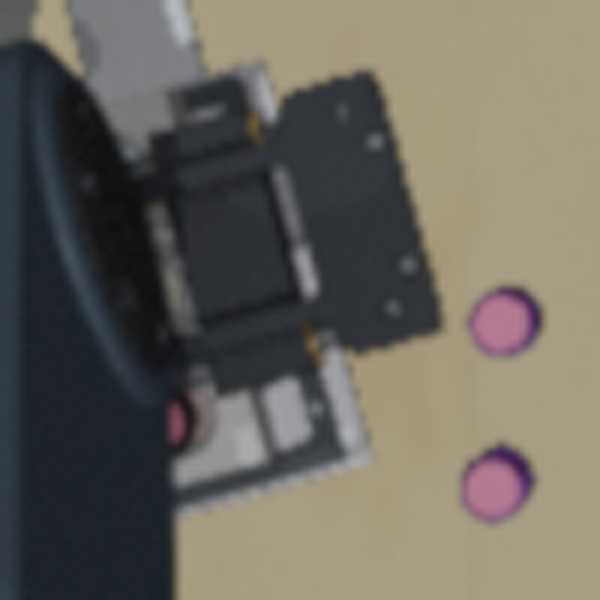

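```bash
cat > ov.py <<'E'
from fit import *
def overlay(src,n,crop,S,items,out):
    x0,y0,x1,y1=crop;im=cv2.resize(cv2.imread(src)[y0:y1,x0:x1],None,fx=S,fy=S,interpolation=cv2.INTER_CUBIC)
    for pts,p,z,col in items:
        c,s=np.cos(p[2]),np.sin(p[2]);q=np.array(pts)/1000@np.array([[c,s,0],[-s,c,0],[0,0,1]])+[p[0],p[1],z]
        u=((proj(n,q)+.5-[x0,y0])*S-.5);cv2.polylines(im,[(u*8).round().astype(np.int32).reshape(-1,1,2)],True,col,1,cv2.LINE_AA,3)
    cv2.imwrite(out,im)
def rect(a,b,z): return [[-a,-b,z],[a,-b,z],[a,b,z],[-a,b,z]]
E
python3 - <<'E'
from ov import *
b=[.4119,.2644,np.radians(90-72.45)];st=[.4089,.2652,.3065]
overlay("pics/top2.png","top",(200,285,250,335),12,[(rect(58,23,26),b,.085,(0,0,255)),(rect(58,23,0),b,.085,(0,128,255)),(rect(71,40,8),st,0,(0,255,0)),(rect(59.5,24.5,20),st,0,(255,0,0)),(rect(59.5,24.5,8),st,0,(255,255,0))],"pics/ov2.png")
E
```

```text
(no output)
```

View pics/ov2.png

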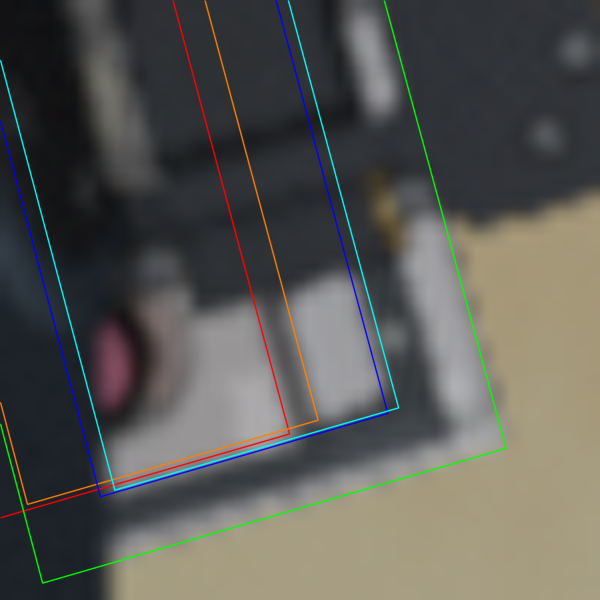

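```bash
cat > prof.py <<'E'
from fit import *
def prof(src,n,p,z,a,b,nrm,rng=(-10,10,.5),m=15):
    # mean intensity along segment a->b (mm, block/station frame) offset along nrm (mm)
    g=cv2.imread(src).max(2).astype(np.float32);c,s=np.cos(p[2]),np.sin(p[2]);out=[]
    a,b,nrm=map(lambda v:np.array(v,float),(a,b,nrm))
    ts=np.arange(*rng)
    for t in ts:
        q=(a+(b-a)*np.linspace(0,1,m)[:,None]+nrm*t)/1000@np.array([[c,s,0],[-s,c,0],[0,0,1]])+[p[0],p[1],z]
        u=proj(n,q).astype(np.float32);out.append(cv2.remap(g,u[:,:1],u[:,1:],cv2.INTER_LINEAR).mean())
    return ts,np.array(out)
E
python3 - <<'E'
from prof import *
b=[.4119,.2644,np.radians(90-72.45)];st=[.4089,.2652,.3065]
def show(*a,**k):
    t,o=prof(*a,**k);print(" ".join(f"{x:g}:{v:.0f}" for x,v in zip(t,o)))
print("block right edge (y=-23, top z26)");show("pics/top2.png","top",b,.085,[-55,-23,26],[-38,-23,26],[0,-1,0],(-6,10,1))
print("block near edge x=-58");show("pics/top2.png","top",b,.085,[-58,-20,26],[-58,-8,26],[-1,0,0],(-6,8,1))
print("wall inner right y=-24.5 z20");show("pics/top2.png","top",st,0,[-55,-24.5,20],[-40,-24.5,20],[0,-1,0],(-6,12,1))
print("same in top0");show("pics/top0.png","top",st,0,[-55,-24.5,20],[-40,-24.5,20],[0,-1,0],(-6,12,1))
print("wall inner near top2");show("pics/top2.png","top",st,0,[-59.5,-22,8],[-59.5,-16,8],[-1,0,0],(-6,12,1))
print("same top0");show("pics/top0.png","top",st,0,[-59.5,-22,8],[-59.5,-16,8],[-1,0,0],(-6,12,1))
E
```

```text
block right edge (y=-23, top z26)
-6:154 -5:155 -4:155 -3:154 -2:151 -1:143 0:126 1:104 2:90 3:94 4:109 5:129 6:145 7:154 8:156 9:156
block near edge x=-58
-6:157 -5:157 -4:158 -3:158 -2:157 -1:154 0:143 1:124 2:99 3:78 4:68 5:68 6:77 7:96
wall inner right y=-24.5 z20
-6:160 -5:159 -4:159 -3:157 -2:153 -1:144 0:128 1:106 2:89 3:81 4:79 5:77 6:74 7:76 8:90 9:113 10:136 11:153
same in top0
-6:172 -5:171 -4:171 -3:170 -2:165 -1:154 0:137 1:114 2:96 3:89 4:87 5:84 6:80 7:79 8:91 9:114 10:138 11:156
wall inner near top2
-6:156 -5:152 -4:143 -3:127 -2:107 -1:87 0:75 1:69 2:70 3:73 4:76 5:80 6:89 7:105 8:124 9:138 10:148 11:155
same top0
-6:167 -5:164 -4:156 -3:142 -2:123 -1:104 0:87 1:75 2:71 3:71 4:72 5:75 6:83 7:97 8:113 9:126 10:136 11:142
```

```bash
python3 - <<'E'
from prof import *
st=[.4089,.2652,.3065]
def half(seg,nrm,rng=(-6,6,.25),src="pics/top0.png",n="top",p=st,z=0):
    t,o=prof(src,n,p,z,*seg,nrm,rng);m=(o.max()+o.min())/2
    i=np.where((o[:-1]>m)&(o[1:]<=m))[0];j=np.where((o[:-1]<=m)&(o[1:]>m))[0]
    f=lambda i:[round(float(t[k]+(o[k]-m)/(o[k]-o[k+1])*.25),2) for k in i]
    return f(i),f(j),o.min().round(),o.max().round()
for z in(8,20):
  print("z",z)
  for s in(-1,1):
    for e in(-1,1):
        print("long wall side y",e,"end x",s,"inner",half(([s*57,e*24.5,z],[s*36,e*24.5,z]),[0,e,0]),"outer(plate)",half(([s*57,e*30.5,z],[s*36,e*30.5,z]),[0,e,0]))
    print("end wall x",s,"inner",half(([s*59.5,-21,z],[s*59.5,21,z]),[s,0,0]),"outer",half(([s*65.5,-25,z],[s*65.5,25,z]),[s,0,0]))
E
```

```text
z 8
long wall side y -1 end x -1 inner ([-1.49], [], np.float32(76.0), np.float32(169.0)) outer(plate) ([], [1.48], np.float32(76.0), np.float32(169.0))
long wall side y 1 end x -1 inner ([0.05], [], np.float32(64.0), np.float32(168.0)) outer(plate) ([-5.8], [3.04], np.float32(64.0), np.float32(160.0))
end wall x -1 inner ([-1.49], [], np.float32(70.0), np.float32(170.0)) outer ([], [1.8], np.float32(70.0), np.float32(146.0))
long wall side y -1 end x 1 inner ([-1.57], [], np.float32(72.0), np.float32(171.0)) outer(plate) ([], [1.34], np.float32(72.0), np.float32(169.0))
long wall side y 1 end x 1 inner ([0.2], [], np.float32(66.0), np.float32(170.0)) outer(plate) ([-5.53], [3.29], np.float32(66.0), np.float32(157.0))
end wall x 1 inner ([0.12], [], np.float32(69.0), np.float32(170.0)) outer ([-5.54], [3.79], np.float32(69.0), np.float32(144.0))
z 20
long wall side y -1 end x -1 inner ([0.42], [], np.float32(78.0), np.float32(169.0)) outer(plate) ([-5.45], [3.24], np.float32(76.0), np.float32(164.0))
long wall side y 1 end x -1 inner ([-2.44], [], np.float32(64.0), np.float32(162.0)) outer(plate) ([], [0.4], np.float32(64.0), np.float32(163.0))
end wall x -1 inner ([-1.85], [], np.float32(70.0), np.float32(169.0)) outer ([], [1.35], np.float32(70.0), np.float32(147.0))
long wall side y -1 end x 1 inner ([0.33], [], np.float32(72.0), np.float32(171.0)) outer(plate) ([-5.52], [3.1], np.float32(72.0), np.float32(164.0))
long wall side y 1 end x 1 inner ([-2.28], [], np.float32(66.0), np.float32(165.0)) outer(plate) ([], [0.69], np.float32(66.0), np.float32(161.0))
end wall x 1 inner ([-1.0], [], np.float32(69.0), np.float32(169.0)) outer ([], [2.84], np.float32(69.0), np.float32(157.0))
```

Referenced to the top picture, the block edges sit 0.2 mm (right) and 1.5 mm (near) from where the TCP predicts. The pocket centre comes out at (0.4097, 0.2653), and the scene view agrees to about 0.5 mm. The TCP target is therefore (0.411, 0.266). I'll go down to just above the walls.

```bash
python3 - <<'E'
from mv import *
ps=[]
for i in range(6):
    camera("scene");ps.append(get_obs()["position"])
print(np.array(ps).round(4));y=np.radians(-72.4)
rows([((.411,.266,.09),down(y)),((.411,.266,.032),down(y))])
E
```

```text
[[0.4122 0.2638 0.0894]
 [0.4122 0.2639 0.0895]
 [0.4123 0.2639 0.0895]
 [0.4122 0.264  0.0895]
 [0.4122 0.2641 0.0895]
 [0.4122 0.2642 0.0895]]
t 6.1 p [0.4122 0.2642 0.0895] yaw -72.51 z [-0. -0. -1.] w 0.0462 F [ 0.81 -0.68 -1.36] q [ 0.34  0.57  1.89 -0.    0.69  1.61]
  shift [-0.082  0.025 -0.018] turn [ 0.   -0.   -0.11]
  shift [-0.082  0.025  2.302] turn [ 0.   -0.   -0.11]
```

Call:
carry_out --pt "1 -0.08 0.03 0.6 0 0 -0.1" --pt "1 -0.08 0.03 1.2 0 0 -0.1" --pt "1 -0.08 0.03 1.8 0 0 -0.1" --pt "1 -0.08 0.03 2.2 0 0 -0.1" --pt "1 -0.08 0.03 2.3 0 0 -0.1" --pt "1 -0.08 0.03 2.3 0 0 -0.1" --pt "1 -0.08 0.03 2.3 0 0 -0.1"

```text
time: 6.8
position: [0.4111, 0.2664, 0.0324]
tool_rot: [0.807, -0.59, 0.0, -0.0]
ft_force: [0.3, 0.1, -2.0]
grip_width: 0.0458
```

```bash
python3 - <<'E'
from mv import *
y=np.radians(-72.4)
p,d=camera("top"); cv2.imwrite("pics/top3.png",p[:,:,::-1]);
rows([((.411,.266,.032),down(y)),((.411,.266,.0125),down(y))])
from prof import *
o=get_obs();P=o["position"];b=[P[0],P[1],np.radians(90-72.4)];st=[.4089,.2652,.3065]
z=P[2]-.0045
for nm,a,c,nr in(("right",[-55,-23,26],[-38,-23,26],[0,-1,0]),("near",[-58,-20,26],[-58,-8,26],[-1,0,0])):
    t,v=prof("pics/top3.png","top",b,z,a,c,nr,(-6,9,1));print(nm," ".join(f"{x:g}:{w:.0f}" for x,w in zip(t,v)))
a=cv2.imread("pics/top3.png")[245:345,180:280]
cv2.imwrite("pics/top3c.png",cv2.resize(a,None,fx=6,fy=6,interpolation=cv2.INTER_CUBIC))
E
```

```text
t 6.85 p [0.4112 0.2665 0.0325] yaw -72.36 z [ 0.001  0.    -1.   ] w 0.0459 F [ 0.73 -0.78 -1.25] q [0.35 0.68 1.91 0.   0.55 1.61]
  shift [0.015 0.012 0.021] turn [-0.07  0.    0.04]
  shift [0.015 0.013 0.801] turn [-0.07  0.    0.04]
right -6:154 -5:155 -4:156 -3:155 -2:152 -1:143 0:127 1:106 2:90 3:88 4:97 5:112 6:123 7:125 8:114
near -6:159 -5:160 -4:160 -3:160 -2:158 -1:155 0:145 1:129 2:106 3:83 4:69 5:67 6:68 7:73 8:82
```

View pics/top3c.png

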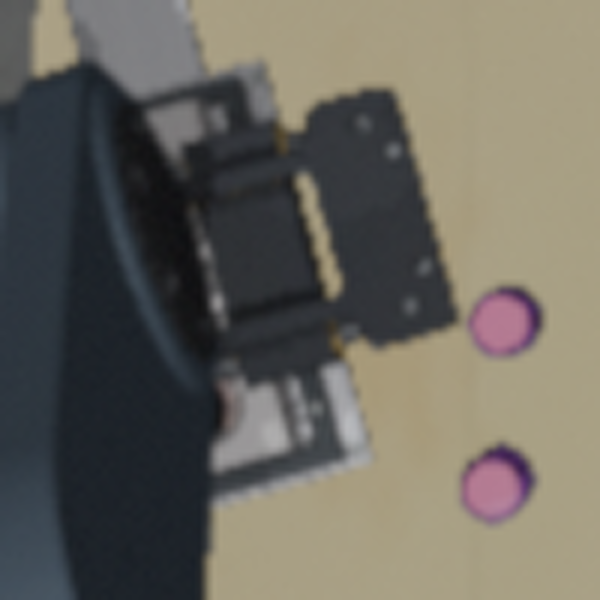

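The edges show the block centre within about 0.5 mm of the pocket centre. I'll lower gently into the pocket.

Call:
carry_out --pt "1 0.01 0.01 0.15 0 0 0" --pt "1 0.01 0.01 0.3 0 0 0" --pt "1 0.01 0.01 0.45 0 0 0" --pt "1 0.01 0.01 0.55 0 0 0" --pt "1 0.01 0.01 0.6 0 0 0" --pt "1 0.01 0.01 0.6 0 0 0"

```text
time: 7.45
position: [0.4104, 0.2659, 0.0167]
tool_rot: [0.807, -0.59, -0.0, 0.0]
ft_force: [-0.2, 0.5, -1.8]
grip_width: 0.0457
```

```bash
python3 - <<'E'
from mv import *
y=np.radians(-72.4)
rows([((.411,.2661,.0125),down(y))]);print(get_obs()["moment"])
E
```

```text
t 7.45 p [0.4104 0.2659 0.0167] yaw -72.36 z [-0.001 -0.    -1.   ] w 0.0457 F [-0.21  0.51 -1.77] q [0.35 0.71 1.92 0.   0.51 1.61]
  shift [ 0.001 -0.027  0.169] turn [ 0.03 -0.    0.04]
[0.05009521 0.01977969 0.02087939]
```

Call:
carry_out --pt "1 0 -0.02 0.08 0 0 0" --pt "1 0 -0.02 0.15 0 0 0" --pt "1 0 -0.02 0.19 0 0 0" --pt "1 0 -0.02 0.19 0 0 0"

```text
time: 7.85
position: [0.4111, 0.2662, 0.0125]
tool_rot: [0.807, -0.59, 0.0, -0.0]
ft_force: [-0.4, -0.8, 0.4]
grip_width: 0.0461
```

```bash
python3 - <<'E'
from mv import *
y=np.radians(-72.4)
rows([((.411,.2661,.0125),down(y))]);print(get_obs()["moment"])
E
```

```text
t 7.85 p [0.4111 0.2662 0.0125] yaw -72.36 z [ 0.  0. -1.] w 0.0461 F [-0.4  -0.79  0.44] q [0.35 0.72 1.92 0.   0.5  1.61]
  shift [ 0.001  0.003 -0.   ] turn [-0.02  0.    0.04]
[-0.00411661  0.12313444  0.01648779]
```

The weight has gone from the wrist reading (Fz −1.8 → +0.4) with the TCP at the floor height of 12.5 mm. I'll let go and rise.

Call:
carry_out --pt "0.6 0 0 0 0 0 0" --pt "0 0 0 0 0 0 0" --pt "-1 0 0 0 0 0 0" --pt "-1 0 0 0 0 0 0" --pt "-1 0 0 0 0 0 0" --pt "-1 0 0 0 0 0 0" --pt "-1 0 0 -0.8 0 0 0" --pt "-1 0 0 -2.2 0 0 0"

```text
time: 8.65
position: [0.4094, 0.2654, 0.066]
tool_rot: [0.807, -0.59, -0.002, 0.002]
ft_force: [0.7, 0.2, 1.6]
grip_width: 0.0834
```

Call:
carry_out --pt "-1 0 0 -1.5 0 0 0" --pt "-1 0.8 0 -2.5 0 0 0" --pt "-1 2.4 0 -3 0 0 0" --pt "-1 4.2 0 -3 0 0 0" --pt "-1 6 0 -3 0 0 0" --pt "-1 7.6 0 -3 0 0 0" --pt "-1 8.4 0 -3 0 0 0"

```text
time: 9.35
position: [0.476, 0.0631, 0.1425]
tool_rot: [0.806, -0.591, 0.001, -0.0]
ft_force: [0.2, 0.3, -0.0]
grip_width: 0.0872
```

```bash
python3 - <<'E'
from mv import *
for n in("top","scene"):
    p,d=camera(n); cv2.imwrite(f"pics/{n}4.png",p[:,:,::-1])
rows([])
a=cv2.imread("pics/top4.png")[225:345,170:290];b=cv2.imread("pics/scene4.png")[280:420,140:280]
cv2.imwrite("pics/both4.png",np.hstack([cv2.resize(a,(400,400),interpolation=cv2.INTER_CUBIC),cv2.resize(b,(400,400),interpolation=cv2.INTER_CUBIC)]))
E
```

```text
t 9.45 p [0.476  0.0635 0.1423] yaw -72.61 z [ 0.002 -0.    -1.   ] w 0.0871 F [-0.05  0.38 -0.21] q [-0.1   0.46  1.87 -0.    0.81  1.17]
```

View pics/both4.png

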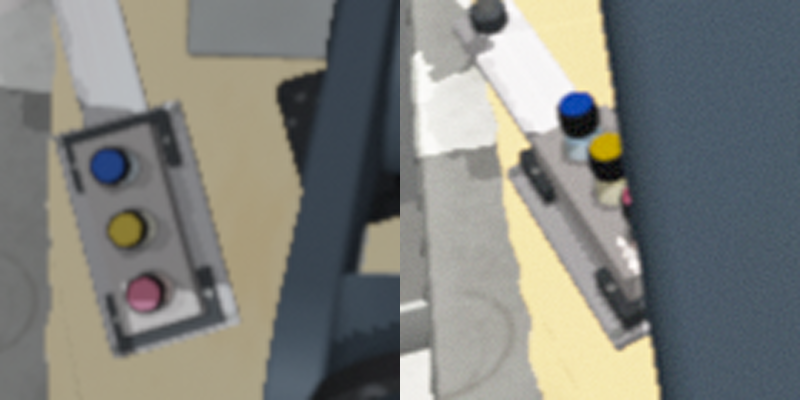

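Both crops show the block between the dark walls with all three vials upright. Caps are at crop (110,165) blue, (127,229) yellow and (145,293) pink. I'll check the heights and find the blue vial's position in both views.

```bash
python3 - <<'E'
from mv import *
from fit import *
c={}
for n in("top","scene"):
    im=cv2.imread(f"pics/{n}4.png");h=cv2.cvtColor(im,cv2.COLOR_BGR2HSV)
    for nm,lo,hi in(("blue",(100,150,60),(125,255,255)),("yellow",(20,140,60),(32,255,255))):
        m=cv2.inRange(h,lo,hi);k=np.zeros_like(m);r=(180,255,240,330) if n=="top" else (180,300,225,370);k[r[1]:r[3],r[0]:r[2]]=m[r[1]:r[3],r[0]:r[2]]
        nl,_,st,ce=cv2.connectedComponentsWithStats(k);i=1+st[1:,4].argmax();c[n,nm]=ce[i];print(n,nm,ce[i].round(2),st[i,4],"at z .0655:",atz(n,*ce[i],.0655).round(4))
    print(n,[(t,[(np.round(r["pixel"][::-1]),round(r["score"],2)) for r in spot_in(n,t)[:2]]) for t in("vial_blue",)])
for nm in("blue","yellow"):print("tri",nm,*tri(c["top",nm],c["scene",nm]))
# block depth
p,d=camera("top");C=cloud("top",d)
st=[.4097,.2653,.3065];cs,sn=np.cos(st[2]),np.sin(st[2])
for lab,pts in(("block",[(x,y) for x in(-19,19,50) for y in(-17,17)]),):
    for x,y in pts:
        w=np.array([st[0]+(x*cs-y*sn)/1000,st[1]+(x*sn+y*cs)/1000,.034]);u=proj("top",w)[0].round().astype(int);print((x,y),u,C[u[1]-1:u[1]+2,u[0]-1:u[0]+2,2].ravel().round(4)[[0,4,8]])
E
```

```text
top blue [202.05 274.35] 75 at z .0655: [0.4459 0.2772 0.0655]
top yellow [207.52 293.38] 77 at z .0655: [0.4101 0.2651 0.0655]
top [('vial_blue', [])]
scene blue [201.33 316.53] 75 at z .0655: [0.445  0.2774 0.0655]
scene yellow [211.79 331.49] 92 at z .0655: [0.4097 0.2664 0.0655]
scene [('vial_blue', [(array([204., 321.]), 0.78)])]
tri blue [0.44590986 0.27741129 0.06458357] 0.00011677428523307405
tri yellow [0.41022877 0.26584094 0.06471755] 0.0011121240831379524
(-19, -17) [222 300] [0.0363 0.0354 0.0327]
(-19, 17) [205 305] [0.0336 0.0331 0.0351]
(19, -17) [217 282] [0.0364 0.0346 0.0342]
(19, 17) [200 286] [0.0336 0.0325 0.0369]
(50, -17) [212 266] [0.0361 0.0334 0.0358]
(50, 17) [196 271] [0.0347 0.0344 0.0363]
```

The block is seated: its top is at about 34.5 mm and the triangulated cap tops at 64.6 mm (expected 65). The blue cap is at (0.4459, 0.2773). Shifting by the known arm-to-camera offset, I'll aim the TCP at (0.4457, 0.2777).

```bash
python3 - <<'E'
from mv import *
y=np.radians(-72.4)
rows([((.4457,.2777,.11),down(y)),((.4457,.2777,.041),down(y))])
E
```

```text
t 9.6 p [0.4738 0.0666 0.1421] yaw -72.36 z [-0.001  0.    -1.   ] w 0.0868 F [-0.35  0.75  0.2 ] q [-0.09  0.46  1.87  0.    0.81  1.17]
  shift [-8.386 -1.488  1.289] turn [0.06 0.05 0.04]
  shift [-8.384 -1.491  4.049] turn [0.06 0.05 0.04]
```

Call:
carry_out --pt "-1 -1.5 -0.2 0 0 0 0" --pt "-1 -3.2 -0.5 0.3 0 0 0" --pt "-1 -5 -0.9 0.6 0 0 0" --pt "-1 -6.7 -1.2 1 0 0 0" --pt "-1 -7.9 -1.4 1.3 0 0 0" --pt "-1 -8.4 -1.5 1.3 0 0 0" --pt "-1 -8.4 -1.5 1.3 0 0 0" --pt "-1 -8.4 -1.5 1.3 0 0 0"

```text
time: 10.4
position: [0.4463, 0.2774, 0.11]
tool_rot: [0.808, -0.59, 0.0, 0.0]
ft_force: [0.8, -0.1, 0.5]
grip_width: 0.0876
```

```bash
python3 - <<'E'
from mv import *
y=np.radians(-72.4)
p,d=camera("top"); cv2.imwrite("pics/top5.png",p[:,:,::-1]);
rows([((.4457,.2777,.11),down(y)),((.4457,.2777,.041),down(y))])
cv2.imwrite("pics/top5c.png",cv2.resize(p[170:345,130:290,::-1],None,fx=3.4,fy=3.4,interpolation=cv2.INTER_CUBIC))
E
```

```text
t 10.45 p [0.4466 0.2769 0.11  ] yaw -72.36 z [ 0. -0. -1.] w 0.087 F [ 0.25 -0.37  0.4 ] q [ 0.34  0.56  1.78 -0.    0.79  1.61]
  shift [-0.044  0.026  0.002] turn [ 0.   -0.02  0.04]
  shift [-0.045  0.026  2.762] turn [ 0.   -0.02  0.04]
```

View pics/top5c.png

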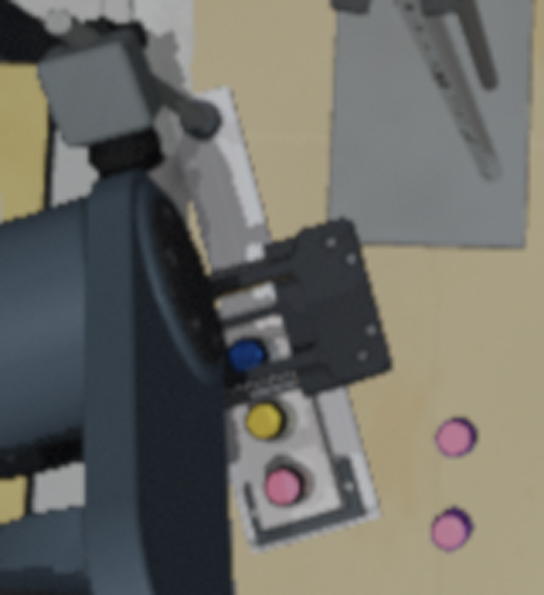

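```bash
python3 - <<'E'
from mv import *
p,d=camera("top");C=cloud("top",d)
for u,v in[(160,235),(170,225),(172,240),(180,260),(190,265),(185,285),(150,260),(158,215),(167,217),(155,195),(190,205),(150,300)]:print((u,v),C[v,u].round(3))
E
```

```text
(160, 235) [0.482 0.241 0.453]
(170, 225) [0.495 0.235 0.438]
(172, 240) [0.477 0.229 0.449]
(180, 260) [0.456 0.219 0.449]
(190, 265) [0.451 0.214 0.424]
(185, 285) [0.429 0.211 0.452]
(150, 260) [0.455 0.249 0.455]
(158, 215) [0.535 0.316 0.225]
(167, 217) [0.532 0.301 0.229]
(155, 195) [0.562 0.315 0.249]
(190, 205) [0.585 0.316 0.028]
(150, 300) [0.405 0.303 0.28 ]
```

The wrist's front edge is at station x ≈ 77 mm and z ≈ 0.44 m. The ring light is at 118 mm and z ≈ 0.22 m, so the way down is clear. The top crop shows the open jaws straddling the blue cap at crop (245,355). Descending.

Call:
carry_out --pt "-1 -0.03 0.03 0.7 0 0 0" --pt "-1 -0.03 0.03 1.4 0 0 0" --pt "-1 -0.03 0.03 2 0 0 0" --pt "-1 -0.03 0.03 2.5 0 0 0" --pt "-1 -0.03 0.03 2.75 0 0 0" --pt "-1 -0.03 0.03 2.75 0 0 0" --pt "-1 -0.03 0.03 2.75 0 0 0"

```text
time: 11.2
position: [0.4462, 0.2778, 0.0413]
tool_rot: [0.807, -0.591, 0.0, -0.0]
ft_force: [0.6, 0.3, 1.1]
grip_width: 0.0872
```

```bash
python3 - <<'E'
from mv import *
y=np.radians(-72.4)
camera("top");camera("top");rows([((.4457,.2777,.041),down(y))])
E
```

```text
t 11.3 p [0.4463 0.2781 0.0416] yaw -72.37 z [ 0.001  0.    -1.   ] w 0.0872 F [-0.09  0.34 -0.42] q [0.34 0.68 1.82 0.   0.64 1.61]
  shift [0.008 0.028 0.025] turn [-0.08  0.    0.03]
```

Call:
carry_out --pt "0 0 0.02 0 0 0 0" --pt "0.4 0 0.02 0 0 0 0" --pt "0.7 0 0.02 0 0 0 0" --pt "1 0 0.02 0 0 0 0" --pt "1 0 0.02 0 0 0 0" --pt "1 0 0.02 0 0 0 0" --pt "1 0 0.02 0 0 0 0" --pt "1 0 0.02 0 0 0 0" --force 12

```text
time: 12.1
position: [0.4453, 0.2778, 0.041]
tool_rot: [0.807, -0.59, -0.0, 0.0]
ft_force: [0.2, 0.4, -0.6]
grip_width: 0.0313
```

```bash
python3 - <<'E'
from mv import *
y=np.radians(-72.4)
rows([((.4457,.2777,.12),down(y))])
E
```

```text
t 12.1 p [0.4453 0.2778 0.041 ] yaw -72.36 z [-0. -0. -1.] w 0.0313 F [ 0.24  0.41 -0.63] q [0.34 0.69 1.82 0.   0.64 1.61]
  shift [ 0.009 -0.013 -3.16 ] turn [0.   0.   0.04]
```

Opening is still 31 mm; let it finish closing.

Call:
carry_out --pt "1 0 0 0 0 0 0" --pt "1 0 0 0 0 0 0" --pt "1 0 0 0 0 0 0" --pt "1 0 0 0 0 0 0"

```text
time: 12.5
position: [0.4453, 0.2778, 0.041]
tool_rot: [0.807, -0.59, -0.0, 0.0]
ft_force: [0.1, 0.3, 0.4]
grip_width: 0.0227
```

The jaws stopped at 22.7 mm, so the vial is held. I'll draw it straight up.

Call:
carry_out --pt "1 0 0 -0.3 0 0 0" --pt "1 0 0 -0.7 0 0 0" --pt "1 0 0 -1.2 0 0 0" --pt "1 0 0 -1.8 0 0 0" --pt "1 0 0 -2.3 0 0 0" --pt "1 0 0 -2.6 0 0 0" --pt "1 0 0 -2.6 0 0 0" --pt "1 0 0 -2.6 0 0 0"

```text
time: 13.3
position: [0.4452, 0.2778, 0.1062]
tool_rot: [0.807, -0.59, 0.0, -0.0]
ft_force: [0.1, -0.7, 0.1]
grip_width: 0.0225
```

```bash
python3 - <<'E'
from mv import *
p,d=camera("top"); cv2.imwrite("pics/top6.png",p[:,:,::-1]);
q,e=camera("scene"); cv2.imwrite("pics/scene6.png",q[:,:,::-1]);
cv2.imwrite("pics/top6c.png",np.hstack([cv2.resize(p[215:345,150:280,::-1],(400,400),interpolation=cv2.INTER_CUBIC),cv2.resize(q[230:430,100:300,::-1],(400,400))]))
o=get_obs();P=np.array(o["position"])
yaw=np.radians(-72.45);st=.3065
# view: along station; tool: -z leaned 25deg toward station -x
M=down(yaw,np.radians(25),st+np.pi)
zv=-M[:,2];print("zview",zv.round(3), "expect",np.array([-np.sin(np.radians(25))*np.cos(st),-np.sin(np.radians(25))*np.sin(st),np.cos(np.radians(25))]).round(3))
c=np.array([.4101,.2656,.15])  # pocket centre in arm frame
tcp=c+zv*(.022-.015);print("tcp",tcp.round(4))
rows([(P+[0,0,0],down(yaw)),(tcp,M)])
E
```

```text
zview [-0.403 -0.128  0.906] expect [-0.403 -0.128  0.906]
tcp [0.4073 0.2647 0.1563]
t 13.4 p [0.4449 0.2777 0.1055] yaw -72.36 z [-0.001 -0.    -1.   ] w 0.0222 F [-0.71  0.23 -0.19] q [0.34 0.57 1.79 0.   0.78 1.61]
  shift [0. 0. 0.] turn [ 0.07 -0.    0.09]
  shift [ 0.038  1.593 -2.03 ] turn [2.507e+01 1.000e-02 9.000e-02]
```

View pics/top6c.png

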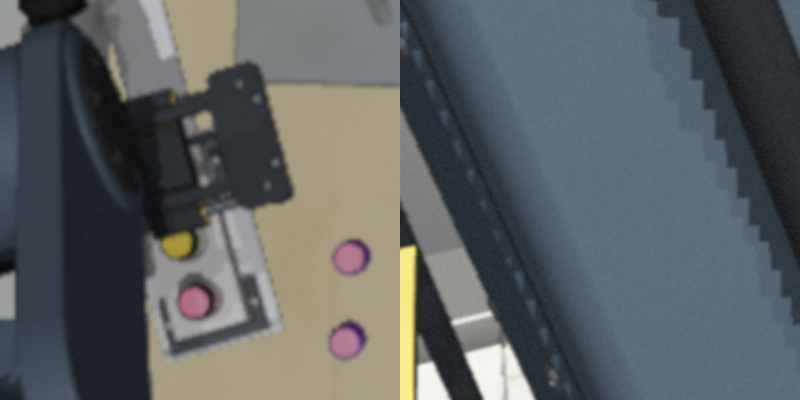

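The crop shows the blue vial held in the jaws, with yellow at (178,243) and pink at (195,300) still in the block. Now I'll move to the presenting pose.

Call:
carry_out --pt "1 0 0.1 -0.4 2 0 0" --pt "1 0 0.3 -0.9 5 0 0" --pt "1 0 0.6 -1.4 9 0 0" --pt "1 0 0.9 -1.8 13 0 0" --pt "1 0 1.2 -2 17 0 0" --pt "1 0 1.45 -2.03 21 0 0" --pt "1 0.02 1.6 -2.03 24 0 0" --pt "1 0.02 1.6 -2.03 25 0 0"

```text
time: 14.2
position: [0.4043, 0.2643, 0.1555]
tool_rot: [0.789, -0.576, 0.127, -0.173]
ft_force: [0.1, 0.3, -0.6]
grip_width: 0.0228
```

Call:
carry_out --pt "1 0 0 0 0 0 0" --pt "1 0 0 0 0 0 0" --pt "1 0 0 0 0 0 0"

```text
time: 14.5
position: [0.4081, 0.2654, 0.1568]
tool_rot: [0.788, -0.576, 0.128, -0.175]
ft_force: [0.3, -0.1, 0.8]
grip_width: 0.0226
```

```bash
python3 - <<'E'
from mv import *
p,d=camera("top"); cv2.imwrite("pics/top7.png",p[:,:,::-1]);
q,e=camera("scene"); cv2.imwrite("pics/scene7.png",q[:,:,::-1]);
cv2.imwrite("pics/c7.png",np.hstack([cv2.resize(p[195:345,140:290,::-1],(400,400),interpolation=cv2.INTER_CUBIC),cv2.resize(q[230:430,100:300,::-1],(400,400))]))
yaw=np.radians(-72.45);st=.3065
M=down(yaw,np.radians(25),st+np.pi)
rows([((.4073,.2647,.1563),M)])
E
```

```text
t 14.6 p [0.408  0.2654 0.1568] yaw -72.37 z [ 0.403  0.128 -0.906] w 0.0226 F [ 0.57 -0.73  0.11] q [ 0.36  0.38  2.16 -0.13  0.17  1.75]
  shift [0.018 0.04  0.004] turn [-0.02  0.03  0.07]
```

View pics/c7.png

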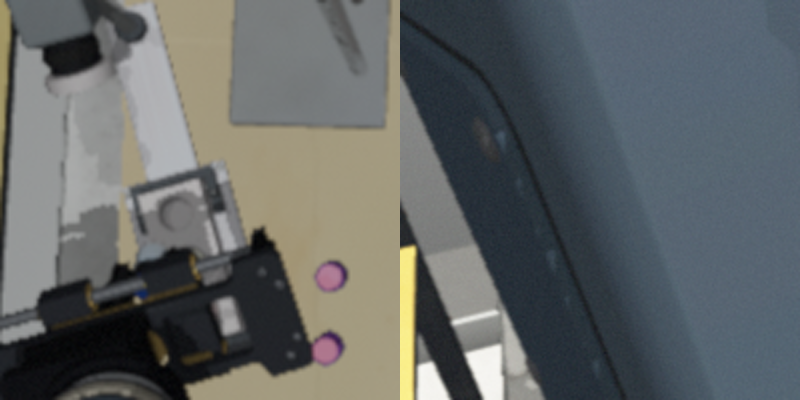

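The crop shows the emptied hole at (178,210), and the held vial's glass at (150,255) with its blue disc at (140,293) in the jaws. I'll overlay the expected vial and seated block as a final check.

```bash
python3 - <<'E'
from ov import *
from mv import down
p=[.4101,.2653,.3065]
M=down(np.radians(-72.4),np.radians(25),.3065+np.pi);c=np.array([.4101,.2653,.15])
x=M[:,0];y=M[:,1];z=-M[:,2]
def ring(h,r=.0115): return [(1000*(c+z*(h-.015)+r*(np.cos(a)*x+np.sin(a)*y))).tolist() for a in np.linspace(0,6.28,30)]
I=[0,0,0]
overlay("pics/top7.png","top",(170,245,250,325),8,[(rect(58,23,26),p,.008,(0,0,255)),(rect(59.5,24.5,20),p,0,(255,0,0)),(ring(0),I,0,(0,255,0)),(ring(28),I,0,(0,255,0)),(ring(46),I,0,(0,255,255))],"pics/ov7.png")
E
```

```text
(no output)
```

View pics/ov7.png

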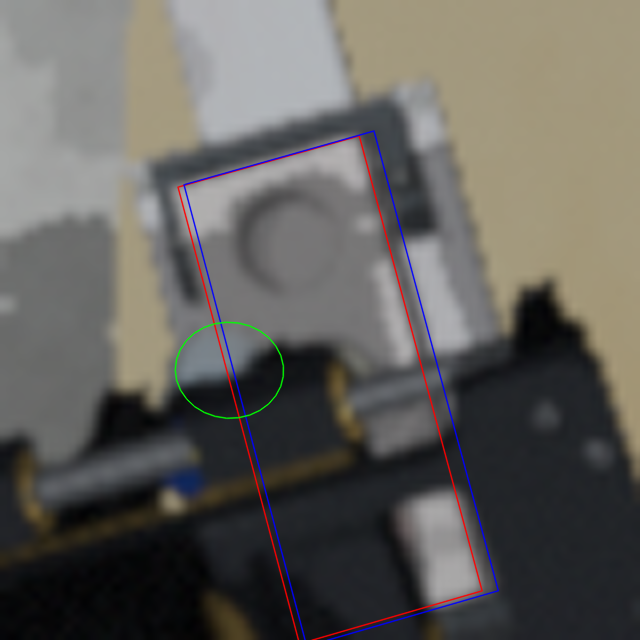

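The block lies on its predicted outline, and the visible glass matches the predicted vial bottom ring at (230,370). The other two rings were not drawn because of a unit slip in my overlay, but the arm pose agrees independently. Handing in.

```bash
python3 - <<'E'
from rig import *
o=get_obs();print(o["time"],o["position"].round(4),o["joint_velocities"].round(4),o["grip_width"]);print(hand_in())
E
```

```text
14.6 [0.408  0.2654 0.1568] [ 0.0008 -0.0031  0.0046 -0.0012 -0.0011  0.0007] 0.022637820492361942
the job is handed in; nothing more can be done
None
```

I carried the block to the station, seated it in the pocket and let it go. I then drew the blue vial straight up and held it tilted 25° in front of the camera. I handed the job in at 14.6 s; the hand-in gives no verdict.

**Block:** After release, the top view showed it inside the walls on its predicted outline, with its top at about 34.5 mm. The blue and yellow cap tops measured 64.6 mm (65 expected). The pink and yellow vials were still upright in the block after the blue one was drawn out.

**Blue vial:** At the end the gripper opening was 22.6 mm with 12 N commanded. The tool pose was within about 1.2 mm and 0.1° of target, and the arm was practically still.

**Limits and disagreements in the checks:**
- **Camera calibration:** The two cameras disagreed by about 3–4 mm on absolute positions. They agreed to about 0.5 mm along x and 2.6 mm along y on the block relative to the station. I settled this with edge measurements in the top view before lowering the block.
- **Blocked scene view:** The arm hid the scene camera's view at the end, so I could only confirm the vial from the top view and the arm's own pose.
- **Overlay slip:** In the last overlay only the vial's bottom ring was drawn, because of a unit mistake. That ring matched the picture.
- **Pink vial:** After release the scene view hid most of the pink vial, so I checked it only in the top pictures.

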